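# Secure the pack tester's lid, fit its knob and hold it in to test

### The arm

A 7-joint arm with a two-finger parallel gripper is mounted at the origin on the work surface. World frame = base frame: x ahead of the robot, y to its left, z up, the work surface at z = 0. Lengths are in m, angles in rad, forces in N, time in s.
With the tool pointing down it reaches from about 0.35 to 0.775 m from the base axis. Payload 3.1 kg.
Tool frame: the origin (TCP) lies midway between the tips of the shut fingers; the grasp point (between the pads) lies 19 mm behind it (manip.tcp_to_grasp is the z of the grasp point in the tool frame, in m); z points along the fingers, y is the line along which they close (so a half turn about z gives the same grasp; the last joint's range is limited). The gripper opens to 85 mm and grips with 20 to 120 N. Pads are 22 mm wide; open, the fingers measure 114 mm over their backs; the gripper's body (76 mm by 85 mm) begins 54 mm behind the grasp point. The pads swing forward as they close: fully open they stand 13 mm farther back than shut.
Start: joints at [1.23, 0.311, 0.014, 1.512, -0.004, 1.319, -0.027], TCP at [0.162, -0.526, 0.231] pointing down, gripper open.
Joint ranges: [-2.7, 2.7], [-0.3, 1.91], [-1.27, 1.3], [0.12, 2.57], [-1.44, 4.58], [0.2, 2.03], [-3.05, 3.05]. Speed limits (rad/s): [2.79, 2.79, 3.14, 3.14, 3.14, 3.14, 3.14].

### API

Orientations are given as a unit quaternion [x, y, z, w].
In Python, from cell import telemetry, capture, camera_info, job, manip gives the robot as it stands.
- The arm moves only by the tool play_rows, never from a script. Its argument "deltas" is a list of rows, each a list of 5 numbers: the opening, from 0 (shut) to 1 (fully open), then the shift along the tool's x, y, z in m, then the turn about the tool's z in degrees. A call has 1 to 5 rows; each row shifts and turns the commanded pose from where the row before left it, along the tool's axes as they then stand; what a row does not reach is not made up. A row lasts 1/10 s, in which the tool goes at most 50 mm and 8.59 degrees, less where a joint would pass 70% of its speed; a pose out of reach is approached as far as the arm can. A call with a gripper value outside its range is refused whole. The fingers move at their own pace and stop on an object; "squeeze" is the grip in N (left out, the last holds). Time passes only in rows, so rows that do not move let the fingers close. It gives the time, the measured TCP pose, the force, the opening and the grip force at its end, in the units of the state.
- telemetry.read_state(): the state, without advancing time (a new reading comes with each control period).
- capture(name): name is "side" or "top" or "wrist"; returns the picture (480x640x3 uint8, red, green, blue); there is no depth.
- camera_info(name): a dict with "camera_matrix" (3x3 intrinsics, pixels), "R" (3x3) and "t" (3): a world point X has camera coordinates R X + t. Camera axes: x right, y down, z forward; pixel columns grow to the right and rows downward; lengths in m; the calibration is good to about 2 mm. A picture is of the moment at which its call begins: read the wrist's pose just before it. camera_info takes no time and is no camera call; for the wrist camera it gives the pose at the moment of the call.
- job.sign_off(): hands the job in; it is judged then, once.
The state is a dict: "time_s": time; "qpos": joint angles; "qd": joint speeds; "joint_torque": joint torques, N m; "eef_pos": TCP position; "ee_rot": TCP orientation; "force": force on the tool from outside, world axes, zero at the start; "wrist_torque": the same for the moment, N m; "grip_width": finger opening in m; "grasp_force": force on a finger pad.
Only numpy, scipy, OpenCV 4.12 (cv2) and the standard library are available. Lean on these libraries where they do the work, as an engineer would, in place of code of your own. Each camera call takes 0.05 s, during which the arm holds its last target. There are 200 camera calls.

### The job

Get the battery pack tester running its test. First secure its closed lid by turning the turnbutton square across the lid's edge, as far as its stop; then take the pointer knob from the mat, turn it so that the flat in its bore meets the flat of the tester's D-shaft, push it fully home on the shaft and keep it pressed in against the shaft's spring. Finish like that, the gripper still holding the knob pressed in, and leave the other things on the bench where they are.

Things in the scene. Friction and masses are not known exactly. Their poses are not given: they have to be found in the camera images.
- tester: battery pack tester, grey case 220 x 320 x 100 mm fixed on the bench; seen from the robot, a black control panel on its right half and a lid with a clear window over the battery bay on its left. Origin: centre of the underside; z up, x to the back, y to the left. Deck 100 mm above the bench, lid's top 104 mm
- lid (a joint): hinge of the lid, rad: 0 = shut (as it starts, held by its own weight), grows as it lifts
- turnbutton (a joint): turnbutton at the middle of the lid's front edge, rad: 0 = tongue along that edge, pointing to the tester's -y (lid free); grows counterclockwise from above to 1.571 = tongue square across the edge, pointing to the tester's +x, at its stop (secured). Starts 0.05 to 0.45; stays where it is left (0.03 N m)
- turnbutton_wing (a point): pivot axis of the turnbutton, at the top of its raised thumb wing, 132 mm above the bench; z up, x along the tongue. The wing is a steel plate 10 mm thick, from -18 to +22 mm along x, rising 21 mm above the tongue's top; the tongue is 16 mm wide, 5 mm thick, its underside 6 mm above the deck, its tip 40 mm from the pivot
- spindle_tip (a point): axis point of the top end of the tester's bare steel D-shaft, upright on the black panel, 130 mm above the bench when out. 12 mm round, one flat 2 mm from the axis, facing this point's +x; z up. Top edge bevelled 1 mm. Stands 24 mm out of a bushing 19 mm across on a 26 mm nut. Starts turned up to 0.5 rad from the tester's x; can be turned, stiffly (0.15 N m)
- spindle (a joint): push travel of the D-shaft, m: 0 = out, 0.005 = fully pressed in. A spring pushes it out: 2 N to start, 6 N at full travel; it springs back when let go
- knob: aluminium pointer knob, right way up on the mat. Skirt 52 mm across, 10 mm high; on it a grip bar 20 mm wide, up to 32 mm, from x -23 to +20 mm, tapering to a pointer nose at +32 mm. Origin: underside, bore axis; x to the nose, z up. D-bore from below, mouth flared 1.5 mm, 16 deep, 13.5 round, its flat 2.75 mm from the axis, on the nose side: nose points where the shaft flat faces. 110 g
- knob_bore_end (a point): centre of the closed end of the knob's bore, 16 mm above the knob's origin; fully home it meets the shaft's tip
- plain_knob: small round ribbed aluminium knob, 34 mm across, 21 mm high, no pointer, on the mat; leave it
- bearing: steel ball bearing, 35 mm across, 11 mm high, flat on the mat; leave it
- chuck: keyless drill chuck standing on its nose on the mat, 43 mm across, 66 mm high with a hex shank up to 90 mm; leave it
- pack: spare tool battery, 117 x 78 x 60 mm, on the bench left of the tester; leave it
- screwdriver: screwdriver, 200 mm long, lying on the bench by the robot's right front; leave it
- jar: glass jar with a steel cap, 60 mm across, 75 mm high, on the bench left of the tester; leave it
- knob_nose (a point): top of the knob's pointer nose, 30 mm from the bore axis, 32 mm above the knob's underside
Mind the look-alikes: they are no part of the job. Leave any orange look-alike of the knob alone.

How it is judged:
On the way, in this order (a step that is already met when the one before it is completed fails the run):
1. the turnbutton is turned square across the edge of the shut lid, to its stop (value of joint turnbutton above 1.35 rad and value of joint lid below 0.03 rad), for 0.2 s.
2. the knob is fully home on the D-shaft and pressed in (distance between knob_bore_end and spindle_tip below 0.003 m and value of joint spindle above 0.003 m and angle between the x axis of knob and the x axis of spindle_tip, either way round below 0.25 rad and x of knob_nose in the frame of spindle_tip above 0.02 m), for 0.3 s.
At the end, for the whole second after the job is handed in: Lid shut (under 0.03 rad), turnbutton within 0.22 rad of its stop; knob home on the D-shaft (bore end within 3 mm of the shaft tip, upright within 0.1 rad, flats within 0.25 rad); the fingers on it (over 1.5 N) hold the shaft pressed in by more than 3 of its 5 mm (all of step 1 and all of step 2 and angle between the z axis of knob and the z axis of spindle_tip, either way round below 0.1 rad and contact force between the fingers and knob above 1.5 N); the arm keeps its last pose, push and grip.
It fails at once if another thing on the bench (plain knob, bearing, chuck, spare battery, screwdriver, jar) is moved by more than 30 mm (distance of any of plain_knob, bearing, chuck, pack, screwdriver, jar from where it was at the start of the episode above 0.03 m).
It also fails if it takes over 61 s, if anything falls off the work surface, if the arm or the gripper's body presses on something with over 40 N, if the wrist force passes 120 N, or if a joint passes its speed limit or range.

## Working session

There is one attempt and no reset: what is moved stays moved. The work goes in short steps, Python scripts to look and compute and a tool call to move; the robot and the scene stay as the last step left them, time stands still between calls to the robot, and variables do not carry over. Pictures are saved under pics/ and viewed, at most 10 in all, crops included, and the job is handed in when it is done.

Besides the shell and the picture viewer there is one more tool, called after ">>>" in YAML: its name, and indented under it one key for each argument. play_rows: Moves the arm, as the interface text tells. Its arguments: {"type":"object","properties":{"deltas":{"type":"array","items":{"type":"array","items":{"type":"number"}}},"squeeze":{"type":"number"}},"required":["deltas"]}

```bash
mkdir -p pics; ls
cat > h.py <<'E'
import numpy as np,cv2
from cell import telemetry,capture,camera_info,job,manip
from scipy.spatial.transform import Rotation as Ro
def snap(n,f):
    c=camera_info(n);im=capture(n);cv2.imwrite('pics/'+f,im[:,:,::-1]);np.savez('pics/'+f+'.npz',im=im,K=c['camera_matrix'],R=c['R'],t=c['t']);return im
def ld(f):
    return np.load('pics/'+f+'.npz')
def ray(d,u,v,z):
    K,R,t=d['K'],d['R'],d['t'];r=R.T@np.linalg.solve(K,[u,v,1.]);o=-R.T@t
    return o+r*(z-o[2])/r[2]
def proj(d,X):
    p=d['K']@(d['R']@np.array(X)+d['t']);return p[:2]/p[2]
E
python3 - <<'E'
from h import *
s=telemetry.read_state();print({k:np.round(v,3) for k,v in s.items()},manip.tcp_to_grasp)
for n in('side','top','wrist'):
    snap(n,n+'0.png');c=camera_info(n);print(n,-np.array(c['R']).T@c['t'],np.array(c['R']).round(2).tolist(),c['camera_matrix'][0][0])
E
```

```text
pics
{'time_s': np.float64(0.0), 'qpos': array([ 1.23 ,  0.312,  0.014,  1.513, -0.004,  1.319, -0.027]), 'qd': array([ 0.001,  0.   , -0.   ,  0.   , -0.   , -0.001,  0.   ]), 'joint_torque': array([ 0.0000e+00, -3.7992e+01,  1.4600e-01, -2.3059e+01,  1.2000e-02,
        1.4000e-02,  0.0000e+00]), 'eef_pos': array([ 0.162, -0.525,  0.23 ]), 'ee_rot': array([ 0.989,  0.149, -0.   , -0.001]), 'force': array([-0.222,  0.841, -0.2  ]), 'wrist_torque': array([-0.005,  0.011, -0.002]), 'grasp_force': np.float64(0.0), 'grip_width': np.float64(0.085)} -0.0187
side [ 0.10420468 -0.80837861  0.74034445] [[0.89, -0.45, 0.01], [-0.24, -0.5, -0.83], [0.38, 0.73, -0.56]] 537.6745729768514
top [0.52254907 0.02115668 1.08483743] [[0.0, -1.0, -0.01], [-1.0, -0.0, -0.03], [0.03, 0.01, -1.0]] 460.46980720880384
wrist [ 0.24315357 -0.49974297  0.37311673] [[0.29, -0.96, -0.0], [-0.9, -0.28, 0.33], [-0.32, -0.1, -0.94]] 419.3646938182997
```

View pics/top0.png

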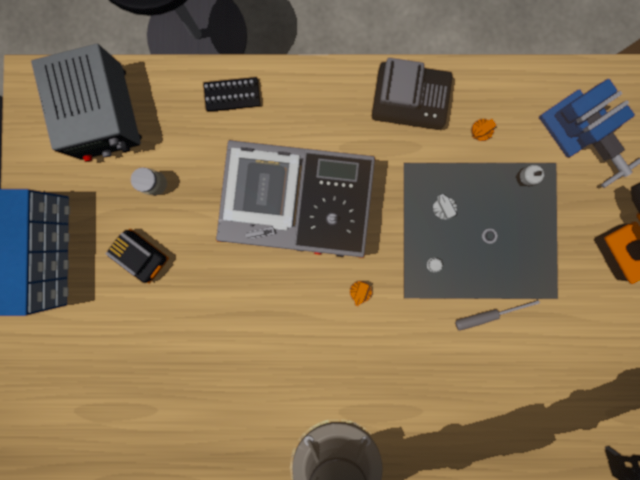

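View pics/side0.png

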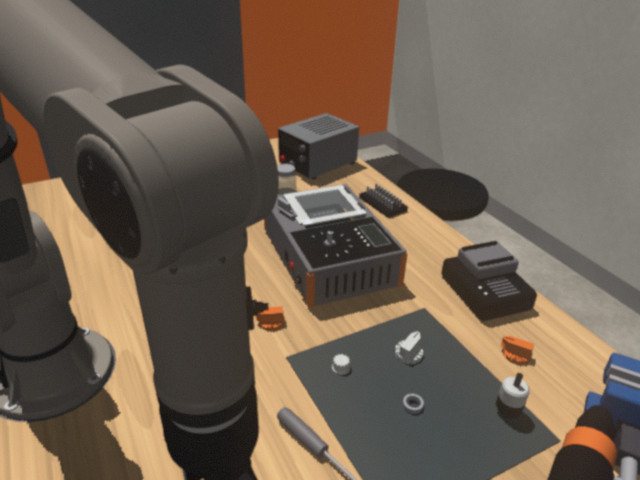

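Top view: the tester spans about (218–374, 142–256), with the turnbutton near (262,232) and the shaft near (331,218). The knob is on the mat near (444,207). The side view agrees. I'll zoom in on those parts.

Run:
```python
from h import *
d=ld('top0.png');im=d['im'][:,:,::-1]
a=cv2.resize(im[205:257,205:285],None,fx=5,fy=5,interpolation=2)
b=cv2.resize(im[190:242,305:361],None,fx=5,fy=5,interpolation=2)
c=cv2.resize(im[180:232,416:472],None,fx=5,fy=5,interpolation=2)
a=np.hstack([a,b]);c=np.hstack([c,np.zeros((260,400,3),np.uint8)])
cv2.imwrite('pics/crop0.png',np.vstack([a,c]))
for n,u,v,z in[('tb',262,233,.12),('sh',331,218,.13),('knob',444,207,.02),('c1',229,143,.1),('c2',374,156,.1),('c3',366,256,.1),('c4',218,240,.1)]:print(n,ray(d,u,v,z).round(3))
```

```text
tb [0.541 0.16  0.12 ]
sh [0.572 0.016 0.13 ]
knob [ 0.604 -0.246  0.02 ]
c1 [0.735 0.235 0.1  ]
c2 [ 0.707 -0.077  0.1  ]
c3 [ 0.493 -0.059  0.1  ]
c4 [0.527 0.257 0.1  ]
```

View pics/crop0.png

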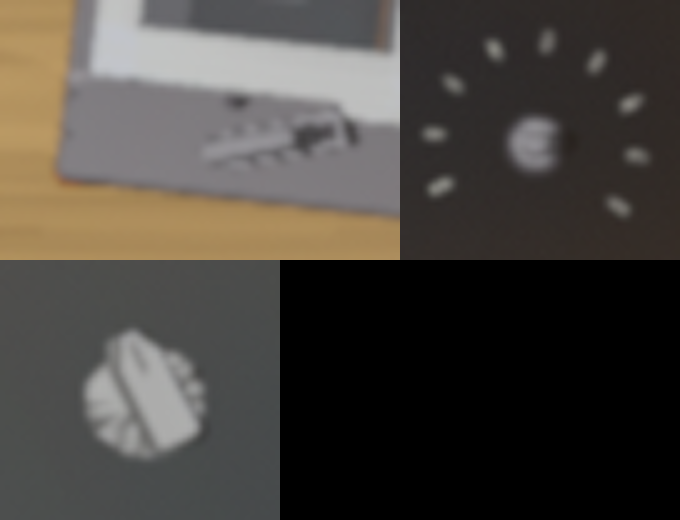

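The crop shows the turnbutton wing from about (203,157) to (297,138) in the crop, with its dark tongue pointing right. The knob's nose points up and left on the mat. Next I'll move above the turnbutton for a close look.

```bash
cat >> h.py <<'E'
def yaw(q): 
    m=Ro.from_quat(q).as_matrix();return np.arctan2(m[1,0],m[0,0])
def plan(p,yw,n,op,s0=None,show=True):
    s=telemetry.read_state();P=np.array(s['eef_pos']);y=yaw(s['ee_rot'])
    dy=(yw-y+np.pi)%(2*np.pi)-np.pi;D=np.array(p)-P;out=[]
    for i in range(n):
        c,t=np.cos(y),np.sin(y);e=D/n
        dx=c*e[0]+t*e[1];dyy=-(-t*e[0]+c*e[1])
        out.append([op,round(dx,4),round(dyy,4),round(-e[2],4),round(-np.degrees(dy/n),1)]);y+=dy/n
    print('pos',P.round(4),'yaw',round(yaw(s['ee_rot']),3),'D',D.round(4),'dyaw',round(dy,3),'f',np.round(s['force'],1),'w',round(s['grip_width'],4),'t',s['time_s'])
    for i in range(0,n,5):print(out[i:i+5])
E
python3 - <<'E'
from h import *
d=ld('top0.png')
for q in[(245.6,236.4),(254.2,234.4),(264.4,232.6)]:print(ray(d,*q,.132).round(4))
print(ray(d,274,230.6,.11),ray(d,416+131/5,180+332/5,.032),ray(d,416+175/5,180+440/5,.032),ray(d,416+145/5,180+397/5,.01))
plan((.535,.165,.26),1.77,20,1)
E
```

```text
[0.5339 0.1925 0.132 ]
[0.5381 0.1747 0.132 ]
[0.5418 0.1535 0.132 ]
[0.54650807 0.13625767 0.11      ] [ 0.51269852 -0.23863887  0.032     ] [ 0.46354995 -0.25836815  0.032     ] [ 0.48227046 -0.25039939  0.01      ]
pos [ 0.1617 -0.5251  0.2304] yaw 0.299 D [0.3733 0.6901 0.0296] dyaw 1.471 f [-0.1 -0.7  0.1] w 0.0853 t 0.15
[[1, np.float64(0.028), np.float64(-0.0275), np.float64(-0.0015), np.float64(-4.2)], [1, np.float64(0.0299), np.float64(-0.0253), np.float64(-0.0015), np.float64(-4.2)], [1, np.float64(0.0317), np.float64(-0.0231), np.float64(-0.0015), np.float64(-4.2)], [1, np.float64(0.0333), np.float64(-0.0207), np.float64(-0.0015), np.float64(-4.2)], [1, np.float64(0.0348), np.float64(-0.0182), np.float64(-0.0015), np.float64(-4.2)]]
[[1, np.float64(0.036), np.float64(-0.0156), np.float64(-0.0015), np.float64(-4.2)], [1, np.float64(0.0371), np.float64(-0.0129), np.float64(-0.0015), np.float64(-4.2)], [1, np.float64(0.0379), np.float64(-0.0101), np.float64(-0.0015), np.float64(-4.2)], [1, np.float64(0.0385), np.float64(-0.0073), np.float64(-0.0015), np.float64(-4.2)], [1, np
[... 217 characters left out ...]
4(-0.0015), np.float64(-4.2)], [1, np.float64(0.039), np.float64(0.0042), np.float64(-0.0015), np.float64(-4.2)], [1, np.float64(0.0386), np.float64(0.007), np.float64(-0.0015), np.float64(-4.2)], [1, np.float64(0.038), np.float64(0.0098), np.float64(-0.0015), np.float64(-4.2)]]
[[1, np.float64(0.0371), np.float64(0.0126), np.float64(-0.0015), np.float64(-4.2)], [1, np.float64(0.0361), np.float64(0.0153), np.float64(-0.0015), np.float64(-4.2)], [1, np.float64(0.0349), np.float64(0.0179), np.float64(-0.0015), np.float64(-4.2)], [1, np.float64(0.0335), np.float64(0.0204), np.float64(-0.0015), np.float64(-4.2)], [1, np.float64(0.0319), np.float64(0.0228), np.float64(-0.0015), np.float64(-4.2)]]
```

>>> play_rows:
  deltas:
    - [1,0.028,-0.0275,-0.0015,-4.2]
    - [1,0.03,-0.0255,-0.0015,-4.2]
    - [1,0.0315,-0.023,-0.0015,-4.2]
    - [1,0.0335,-0.0205,-0.0015,-4.2]
    - [1,0.035,-0.018,-0.0015,-4.2]

```text
time_s: 0.65
eef_pos: [0.2561, -0.3516, 0.2386]
ee_rot: [0.945, 0.328, -0.0, -0.0]
force: [1.4, 0.3, 0.5]
grip_width: 0.0855
grasp_force: 0.0
```

>>> play_rows:
  deltas:
    - [1,0.036,-0.0155,-0.0015,-4.2]
    - [1,0.037,-0.013,-0.0015,-4.2]
    - [1,0.038,-0.01,-0.0015,-4.2]
    - [1,0.0385,-0.0075,-0.0015,-4.2]
    - [1,0.039,-0.0045,-0.0015,-4.2]

```text
time_s: 1.15
eef_pos: [0.3495, -0.1792, 0.2462]
ee_rot: [0.869, 0.495, -0.0, 0.0]
force: [1.3, -0.2, -0.4]
grip_width: 0.0852
grasp_force: 0.0
```

>>> play_rows:
  deltas:
    - [1,0.039,-0.0015,-0.0015,-4.2]
    - [1,0.039,0.0015,-0.0015,-4.2]
    - [1,0.039,0.004,-0.0015,-4.2]
    - [1,0.0385,0.007,-0.0015,-4.2]
    - [1,0.038,0.01,-0.0015,-4.2]

```text
time_s: 1.65
eef_pos: [0.4434, -0.0078, 0.2538]
ee_rot: [0.765, 0.645, -0.0, 0.0]
force: [0.3, -0.8, 0.2]
grip_width: 0.0852
grasp_force: 0.0
```

>>> play_rows:
  deltas:
    - [1,0.037,0.0125,-0.0015,-4.2]
    - [1,0.036,0.0155,-0.0015,-4.2]
    - [1,0.035,0.018,-0.0015,-4.2]
    - [1,0.0335,0.0205,-0.0015,-4.2]
    - [1,0.032,0.023,-0.0015,-4.2]

```text
time_s: 2.15
eef_pos: [0.538, 0.164, 0.2609]
ee_rot: [0.634, 0.773, -0.0, -0.0]
force: [0.4, -0.4, 0.8]
grip_width: 0.0855
grasp_force: 0.0
```

Run:
```python
from h import *
s=telemetry.read_state();print(s['eef_pos'],yaw(s['ee_rot']),s['qpos'].round(2) if hasattr(s['qpos'],'round') else s['qpos'],s['time_s'])
snap('wrist','w1.png')
```

```text
[0.53803937 0.16399384 0.26086732] 1.7671678665444444 [ 0.19  0.42 -0.75  1.4   0.28  1.44 -0.36] 2.15
```

View pics/w1.png

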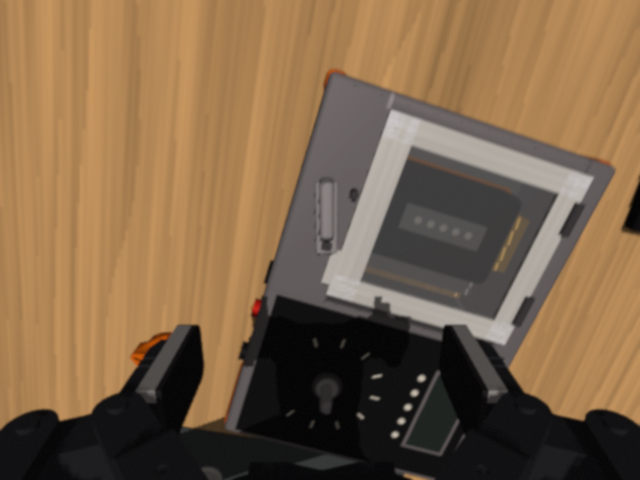

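The wrist view shows the turnbutton wing from about (328,182) to (327,238), with the tongue tip near (327,252). The D-shaft is near (326,390).

Run:
```python
from h import *
d=ld('w1.png');im=d['im']
g=cv2.cvtColor(im,cv2.COLOR_RGB2GRAY);sub=g[172:260,310:345]
print(sub[::6,::2])
m=(sub>125).astype(np.uint8);n,l,st,c=cv2.connectedComponentsWithStats(m);
for k in range(1,n):
    if st[k,4]>60:
        pts=np.argwhere(l==k)[:,::-1]+[310,172]
        r=cv2.minAreaRect(pts.astype(np.float32));W=np.array([ray(d,u,v,.132) for u,v in pts])[:,:2]
        rw=cv2.minAreaRect((W*1000).astype(np.float32));print(st[k],c[k]+[310,172],r,rw)
for q in[(328,180),(327,240),(327,210)]:print(ray(d,*q,.132))
print(ray(d,326,252,.111), ray(d,325,404,.106),ray(d,326,385,.13))
```

```text
[[102 102 101 101 100 100 101 100  99  99  99 100  99  98  99  98  98  98]
 [101 100 100 101  98  86  77  77  79  79  79  86  96  98  98  97  96  97]
 [101 100  98 114 112  91 105 118 127 126 118 101 109 114  96  97  97  98]
 [100  99  97 115 115 102 121 132 132 131 124 106 109 117  98  97  98  97]
 [ 99  97  87 111 113 100 121 132 132 131 123 107 113 115  98  97  97  96]
 [ 99  98  97 110  93  94 120 131 132 131 124 106 113 114  96  96  96  96]
 [ 97  96  90 109 116 100 120 131 132 130 123 106 112 114  96  97  96  96]
 [ 96  95  89 107 104  93 119 131 131 129 122 107 112 112  94  96  96  96]
 [ 96  97  95 106 115 101 119 131 131 129 121 105 112 114  95  96  96  96]
 [ 96  95  81 102 115  98 117 130 130 128 121 106 113 113  94  96  96  95]
 [ 96  96  94 104  93  87 116 130 130 127 122 105 111 112  95  96  95  96]
 [ 96  94  88 101 121  92  81  89  90  89  81  84 120 113  95  95  95 103]
 [ 95  95  93 106 127 120  72  56  55  56  69 109 126 111  94  93  99 154]
 [ 94  95  91 100 126 122 107  93  82  81  95 124 127 122 134 138 163 174]
 [ 95  95  95  93  89  92  94  94  93  98 142 170 172 172 172 173 174 172]]
[ 13  12   7  52 344] [326.09593023 209.09593023] ((325.9999694824219, 209.49998474121094), (50.99999237060547, 5.999999046325684), 90.0) ((538.5496826171875, 176.98031616210938), (4.077218532562256, 35.202232360839844), 11.593589782714844)
[ 19  69  16  19 163] [337.94478528 253.3190184 ] ((336.5, 250.0), (18.0, 15.0), 90.0) ((551.4413452148438, 150.42254638671875), (10.449646949768066, 13.273218154907227), 11.286255836486816)
[0.53584004 0.19707977 0.132     ]
[0.54346668 0.15633901 0.132     ]
[0.53923285 0.17713928 0.132     ]
[0.54630679 0.1398271  0.111     ] [ 0.57393716 -0.00061366  0.106     ] [0.56687799 0.03750041 0.13      ]
```

Run:
```python
from h import *
plan((.5385,.178,.113),1.767,5,1)
```

```text
pos [0.5392 0.1724 0.2603] yaw 1.778 D [-0.0007  0.0056 -0.1473] dyaw -0.011 f [4.2 6.2 2.2] w 0.0854 t 2.2
[[1, np.float64(0.0011), np.float64(0.0001), np.float64(0.0295), np.float64(0.1)], [1, np.float64(0.0011), np.float64(0.0001), np.float64(0.0295), np.float64(0.1)], [1, np.float64(0.0011), np.float64(0.0001), np.float64(0.0295), np.float64(0.1)], [1, np.float64(0.0011), np.float64(0.0001), np.float64(0.0295), np.float64(0.1)], [1, np.float64(0.0011), np.float64(0.0001), np.float64(0.0295), np.float64(0.1)]]
```

>>> play_rows:
  deltas:
    - [1,0,0,0.02,0]
    - [1,0,0,0.02,0]
    - [1,0,0,0.02,0]
    - [1,0,0,0,0]
    - [1,0,0,0,0]

```text
time_s: 2.7
eef_pos: [0.5373, 0.1627, 0.2012]
ee_rot: [0.635, 0.772, -0.0, -0.0]
force: [0.2, 0.2, 0.5]
grip_width: 0.0855
grasp_force: 0.0
```

Run:
```python
from h import *
im=snap('wrist','w2.png');d=ld('w2.png')
g=cv2.cvtColor(im,cv2.COLOR_RGB2GRAY)
e=proj(d,(.5385,.178,.132));print(e)
u,v=e.round().astype(int);cv2.imwrite('pics/w2c.png',cv2.resize(im[max(v-70,0):v+80,u-90:u+90,::-1],None,fx=4,fy=4))
plan((.5385,.178,.113),1.767,4,1)
for q in [(.5385,.178,.132)]:pass
```

```text
[328.9944141  235.28620994]
pos [0.5379 0.1631 0.2021] yaw 1.765 D [ 0.0006  0.0149 -0.0891] dyaw 0.002 f [0.7 0.3 1. ] w 0.0855 t 2.75
[[1, np.float64(0.0036), np.float64(0.0009), np.float64(0.0223), np.float64(-0.0)], [1, np.float64(0.0036), np.float64(0.0009), np.float64(0.0223), np.float64(-0.0)], [1, np.float64(0.0036), np.float64(0.0009), np.float64(0.0223), np.float64(-0.0)], [1, np.float64(0.0036), np.float64(0.0009), np.float64(0.0223), np.float64(-0.0)]]
```

View pics/w2c.png

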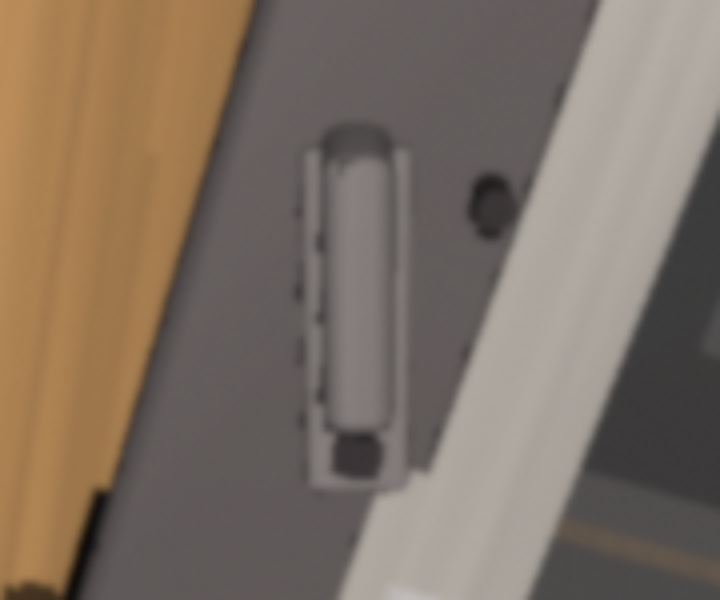

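The crop shows the wing at v≈204–272, u≈329. That matches the predicted pivot pixel (329,235), and the wing is aligned with tool x. Descending and gripping.

>>> play_rows:
  deltas:
    - [1,0.0045,0.001,0.022,0]
    - [1,0.0045,0.001,0.022,0]
    - [0.6,0.004,0.001,0.022,0]
    - [0.4,0.002,0.0005,0.018,0]
    - [0.3,0,0,0.004,0]
  squeeze: 40

```text
time_s: 3.25
eef_pos: [0.5374, 0.1783, 0.1125]
ee_rot: [0.635, 0.772, -0.001, -0.001]
force: [-0.4, -1.0, -0.2]
grip_width: 0.0442
grasp_force: 0.0
```

>>> play_rows:
  deltas:
    - [0,0,0,0,0]
    - [0,0,0,0,0]
    - [0,0,0,0,0]
    - [0,0,0,0,0]
    - [0,0,0,0,0]

```text
time_s: 3.75
eef_pos: [0.5381, 0.1786, 0.115]
ee_rot: [0.635, 0.772, 0.0, 0.0]
force: [-2.7, -1.8, 6.7]
grip_width: 0.009
grasp_force: 41.3
```

>>> play_rows:
  deltas:
    - [0,0,0,-0.001,-8.2]
    - [0,0,0,0,-8.2]
    - [0,0,0,0,-8.2]
    - [0,0,0,0,-8.2]
    - [0,0,0,0,-8.2]

```text
time_s: 4.25
eef_pos: [0.5368, 0.1778, 0.115]
ee_rot: [0.322, 0.947, -0.001, -0.001]
force: [-5.2, -3.2, 3.8]
grip_width: 0.0092
grasp_force: 41.0
```

>>> play_rows:
  deltas:
    - [0,0,0,0,-8.2]
    - [0,0,0,0,-8.2]
    - [0,0,0,0,-8.2]
    - [0,0,0,0,-8.0]
    - [0,0,0,0,0]

```text
time_s: 4.75
eef_pos: [0.5364, 0.1768, 0.115]
ee_rot: [0.046, 0.999, -0.002, -0.002]
force: [-6.6, -3.7, 5.8]
grip_width: 0.0087
grasp_force: 42.2
```

Run:
```python
from h import *
s=telemetry.read_state();print({k:np.round(v,3).tolist() for k,v in s.items()},yaw(s['ee_rot']))
```

```text
{'time_s': 4.75, 'qpos': [0.314, 0.643, -1.0, 1.608, 0.569, 1.215, 0.675], 'qd': [-0.009, -0.008, 0.015, 0.001, -0.012, -0.009, -0.061], 'joint_torque': [-1.364, -36.352, -12.114, -19.783, 0.985, -2.445, 0.984], 'eef_pos': [0.536, 0.177, 0.115], 'ee_rot': [0.046, 0.999, -0.002, -0.002], 'force': [-6.583, -3.733, 5.839], 'wrist_torque': [-0.744, 1.416, -0.495], 'grasp_force': 42.21, 'grip_width': 0.009} 3.048552349129048
```

>>> play_rows:
  deltas:
    - [0.4,0,0,0,0]
    - [0.5,0,0,0,0]
    - [0.6,0,0,-0.02,0]
    - [0.7,0,0,-0.04,0]
    - [1,0,0,-0.04,0]

```text
time_s: 5.25
eef_pos: [0.5382, 0.1783, 0.2151]
ee_rot: [0.046, 0.999, 0.0, -0.0]
force: [0.6, -0.1, -0.2]
grip_width: 0.0726
grasp_force: 0.0
```

Run:
```python
from h import *
plan((.57,0.002,.215),1.6,10,1)
```

```text
pos [0.5382 0.1783 0.2151] yaw 3.05 D [ 3.180e-02 -1.763e-01 -1.000e-04] dyaw -1.45 f [ 0.6 -0.1 -0.2] w 0.0726 t 5.25
[[1, np.float64(-0.0048), np.float64(-0.0173), np.float64(0.0), np.float64(8.3)], [1, np.float64(-0.0072), np.float64(-0.0164), np.float64(0.0), np.float64(8.3)], [1, np.float64(-0.0095), np.float64(-0.0152), np.float64(0.0), np.float64(8.3)], [1, np.float64(-0.0116), np.float64(-0.0136), np.float64(0.0), np.float64(8.3)], [1, np.float64(-0.0135), np.float64(-0.0118), np.float64(0.0), np.float64(8.3)]]
[[1, np.float64(-0.015), np.float64(-0.0098), np.float64(0.0), np.float64(8.3)], [1, np.float64(-0.0163), np.float64(-0.0075), np.float64(0.0), np.float64(8.3)], [1, np.float64(-0.0172), np.float64(-0.005), np.float64(0.0), np.float64(8.3)], [1, np.float64(-0.0177), np.float64(-0.0025), np.float64(0.0), np.float64(8.3)], [1, np.float64(-0.0179), np.float64(0.0001), np.float64(0.0), np.float64(8.3)]]
```

>>> play_rows:
  deltas:
    - [1,-0.005,-0.0175,0,8.3]
    - [1,-0.007,-0.0165,0,8.3]
    - [1,-0.0095,-0.015,0,8.3]
    - [1,-0.0115,-0.0135,0,8.3]
    - [1,-0.0135,-0.012,0,8.3]

```text
time_s: 5.75
eef_pos: [0.5547, 0.0898, 0.2148]
ee_rot: [0.4, 0.917, 0.001, 0.001]
force: [0.5, -0.3, -0.0]
grip_width: 0.0854
grasp_force: 0.0
```

>>> play_rows:
  deltas:
    - [1,-0.015,-0.01,0,8.3]
    - [1,-0.0165,-0.0075,0,8.3]
    - [1,-0.017,-0.005,0,8.3]
    - [1,-0.0175,-0.0025,0,8.3]
    - [1,-0.018,0,0,8.3]

```text
time_s: 6.25
eef_pos: [0.5704, 0.0015, 0.2148]
ee_rot: [0.698, 0.716, 0.001, 0.001]
force: [0.4, -0.2, -0.0]
grip_width: 0.0855
grasp_force: 0.0
```

>>> play_rows:
  deltas:
    - [1,0,0,0,0]
    - [1,0,0,0,0]
    - [1,0,0,0,0]

```text
time_s: 6.55
eef_pos: [0.5694, 0.004, 0.2145]
ee_rot: [0.695, 0.719, 0.001, -0.0]
force: [-0.3, 0.1, -0.0]
grip_width: 0.0853
grasp_force: 0.0
```

Run:
```python
from h import *
im=snap('wrist','w3.png');d=ld('w3.png');s=telemetry.read_state();print(s['eef_pos'],yaw(s['ee_rot']))
u,v=proj(d,(.572,.016,.13)).round().astype(int);print(u,v)
a=cv2.resize(im[v-40:v+40,u-40:u+40,::-1],(480,480),interpolation=2)
t=snap('top','t3.png');b=cv2.resize(t[210:260,235:285,::-1],(300,480),interpolation=2)
cv2.imwrite('pics/w3c.png',np.hstack([a,b]))
```

```text
[0.56939417 0.00399613 0.21449832] 1.6052299462815318
327 232
```

View pics/w3c.png

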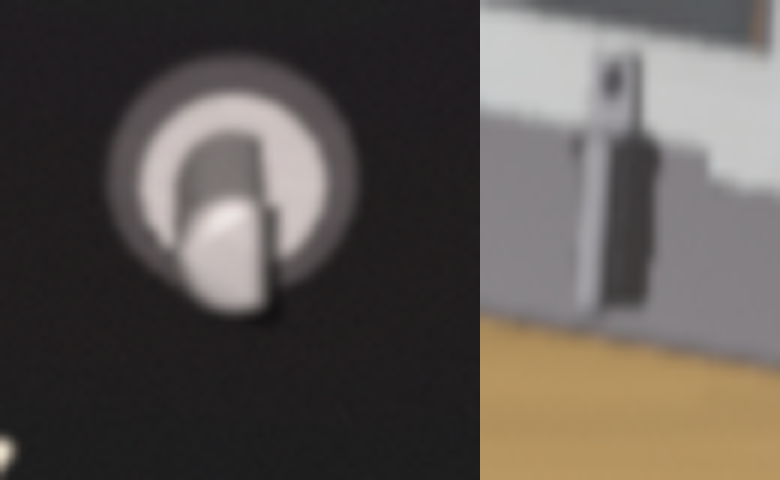

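The right crop shows the turnbutton square across the lid edge. The left crop shows the D-shaft tip centred at about crop (246,255), with its flat on the right (world about +x). The bushing is centred at about (233,182).

Run:
```python
from h import *
d=ld('w3.png');im=d['im'];ox,oy=287,192
P=lambda x,y:((x+.5)/6-.5+ox,(y+.5)/6-.5+oy)
print('tip',ray(d,*P(246,255),.13).round(4),'bush',ray(d,*P(233,182),.106).round(4),'nut',ray(d,*P(232.5,181),.104).round(4))
g=cv2.cvtColor(im,cv2.COLOR_RGB2GRAY).astype(float)
pts=[]
for v in range(228,242):
    r=g[v,326:338];k=np.where((r[:-1]>=110)&(r[1:]<110))[0]
    lf=g[v,310:326];j=np.where((lf[:-1]<110)&(lf[1:]>=110))[0]
    print(v,[round(326+i+(r[i]-110)/(r[i]-r[i+1]),2) for i in k],[round(310+i+(110-lf[i])/(lf[i+1]-lf[i]),2) for i in j])
    if len(k):pts.append((326+k[0]+(r[k[0]]-110)/(r[k[0]]-r[k[0]+1]),v))
print(g[218:250,327].round().tolist())
W=np.array([ray(d,*p,.13)[:2] for p in pts[2:12]]);c=W.mean(0);n=np.linalg.svd(W-c)[2][1];n*=np.sign(n[0]);print('flat',c,n,np.arctan2(n[1],n[0]),abs(W@n-c@n).max(), 'dist from axis',(c-ray(d,*P(246,255),.13)[:2])@n)
t=ld('top0.png')
a=ray(t,442.2,194.4,.032);b=ray(t,451,216,.032);print('knob top',a,b,(a+b)/2,'dir',np.arctan2(*(a-b)[[1,0]]))
m=cv2.cvtColor(t['im'],cv2.COLOR_RGB2GRAY)[185:230,420:470];mm=(m>130).astype(np.uint8);mu=cv2.moments(mm,True);u,v=420+mu['m10']/mu['m00'],185+mu['m01']/mu['m00'];print(u,v,ray(t,u,v,.02),mu['m00'])
```

```text
tip [0.5727 0.0147 0.13  ] bush [0.5716 0.0147 0.106 ] nut [0.5716 0.0142 0.104 ]
228 [np.float64(330.52)] [np.float64(310.19)]
229 [np.float64(330.52)] [np.float64(310.69)]
230 [np.float64(330.54)] [np.float64(311.56)]
231 [np.float64(330.56)] [np.float64(312.32)]
232 [np.float64(330.58)] [np.float64(312.79)]
233 [np.float64(330.56), np.float64(336.96)] [np.float64(313.82)]
234 [np.float64(330.5), np.float64(335.79)] [np.float64(315.61)]
235 [np.float64(330.39)] [np.float64(316.06)]
236 [np.float64(330.29)] [np.float64(316.43)]
237 [np.float64(330.25)] [np.float64(316.92)]
238 [np.float64(330.25)] [np.float64(317.45)]
239 [np.float64(330.24)] [np.float64(318.14)]
240 [np.float64(330.2)] [np.float64(318.9)]
241 [np.float64(330.09)] [np.float64(320.0)]
[114.0, 114.0, 114.0, 115.0, 116.0, 121.0, 139.0, 170.0, 199.0, 213.0, 210.0, 202.0, 199.0, 198.0, 197.0, 194.0, 191.0, 189.0, 188.0, 188.0, 186.0, 186.0, 183.0, 175.0, 151.0, 109.0, 61.0, 32.0, 28.0, 30.0, 30.0, 31.0]
flat [0.57427938 0.01446391] [ 9.99999627e-01 -8.63880915e-04] -0.0008638810220689 4.2836325172990186e-05 dist from axis 0.0016261834451439233
knob top [ 0.63158526 -0.23931108  0.032     ] [ 0.58212816 -0.25909788  0.032     ] [ 0.60685671 -0.24920448  0.032     ] dir 0.3805754014236206
444.3720238095238 206.88392857142858 [ 0.6038982  -0.24712866  0.02      ] 336.0
```

Run:
```python
from h import *
plan((.595,-.254,.13),.38,10,1)
```

```text
pos [0.5694 0.0038 0.2144] yaw 1.605 D [ 0.0256 -0.2578 -0.0844] dyaw -1.225 f [0.2 0.9 0.6] w 0.0851 t 6.65
[[1, np.float64(-0.0258), np.float64(0.0017), np.float64(0.0084), np.float64(7.0)], [1, np.float64(-0.0255), np.float64(0.0048), np.float64(0.0084), np.float64(7.0)], [1, np.float64(-0.0247), np.float64(0.0079), np.float64(0.0084), np.float64(7.0)], [1, np.float64(-0.0235), np.float64(0.0109), np.float64(0.0084), np.float64(7.0)], [1, np.float64(-0.022), np.float64(0.0137), np.float64(0.0084), np.float64(7.0)]]
[[1, np.float64(-0.0202), np.float64(0.0162), np.float64(0.0084), np.float64(7.0)], [1, np.float64(-0.018), np.float64(0.0186), np.float64(0.0084), np.float64(7.0)], [1, np.float64(-0.0156), np.float64(0.0206), np.float64(0.0084), np.float64(7.0)], [1, np.float64(-0.013), np.float64(0.0224), np.float64(0.0084), np.float64(7.0)], [1, np.float64(-0.0102), np.float64(0.0238), np.float64(0.0084), np.float64(7.0)]]
```

>>> play_rows:
  deltas:
    - [1,-0.026,0.0015,0.0,7]
    - [1,-0.0255,0.005,0.006,7]
    - [1,-0.0245,0.008,0.008,7]
    - [1,-0.0235,0.011,0.008,7]
    - [1,-0.022,0.0135,0.008,7]

```text
time_s: 7.15
eef_pos: [0.5823, -0.1269, 0.1841]
ee_rot: [0.881, 0.474, 0.0, -0.0]
force: [1.1, 0.7, 0.0]
grip_width: 0.0851
grasp_force: 0.0
```

>>> play_rows:
  deltas:
    - [1,-0.02,0.016,0.01,7]
    - [1,-0.018,0.0185,0.011,7]
    - [1,-0.0155,0.0205,0.011,7]
    - [1,-0.013,0.0225,0.011,7]
    - [1,-0.01,0.024,0.011,7]

```text
time_s: 7.65
eef_pos: [0.5953, -0.2552, 0.1298]
ee_rot: [0.982, 0.187, 0.0, -0.0]
force: [-0.1, -0.2, -0.9]
grip_width: 0.0856
grasp_force: 0.0
```

>>> play_rows:
  deltas:
    - [1,0,0,0,0]
    - [1,0,0,0,0]
    - [1,0,0,0,0]

```text
time_s: 7.95
eef_pos: [0.5957, -0.2529, 0.1308]
ee_rot: [0.982, 0.19, 0.001, -0.001]
force: [-0.0, 0.5, 0.2]
grip_width: 0.0853
grasp_force: 0.0
```

Run:
```python
from h import *
im=snap('wrist','w4.png');s=telemetry.read_state();print(s['eef_pos'],yaw(s['ee_rot']),s['qpos'])
cv2.imwrite('pics/w4c.png',cv2.resize(im[130:330,220:440,::-1],None,fx=3,fy=3,interpolation=2)[:600])
```

```text
[ 0.59577025 -0.25288094  0.13101512] 0.3831818860300605 [ 0.60456438  0.60380454 -0.36769476  1.35580343  0.21710159  1.22059548
 -0.96544368]
```

View pics/w4c.png

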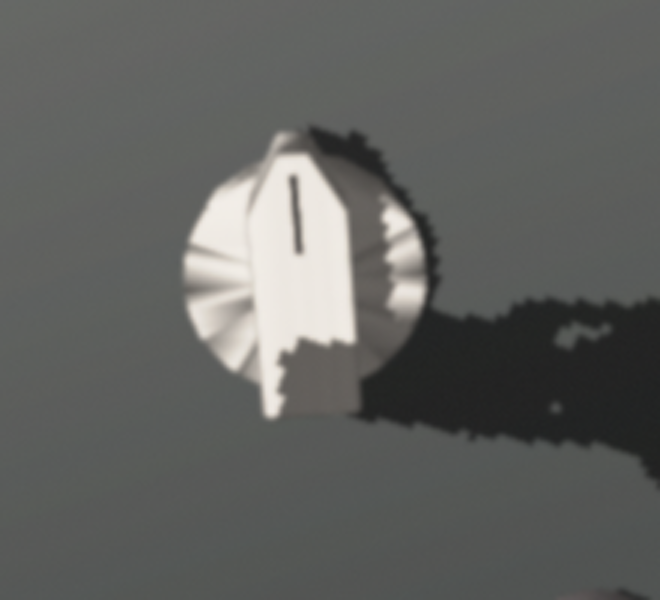

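The crop shows the knob's bar top with corners at about (248,212), (347,210), (359,410) and (263,415), and the nose near (292,153). The skirt spans x≈183–430.

Run:
```python
from h import *
d=ld('w4.png')
P=lambda x,y:((x+.5)/3-.5+220,(y+.5)/3-.5+130)
R=lambda x,y,z:ray(d,*P(x,y),z)[:2]
L1,L2,R1,R2,N,T=[R(*p,.032) for p in[(248,212),(263,415),(347,210),(359,410),(292,153),(311.5,413)]]
dr=(L1-L2)/np.linalg.norm(L1-L2)+(R1-R2)/np.linalg.norm(R1-R2);dr/=np.linalg.norm(dr)
print('width',np.linalg.norm(L1-R1),np.linalg.norm(L2-R2),'N-T',np.linalg.norm(N-T),'dir',np.arctan2(dr[1],dr[0]),[np.arctan2(*(a-b)[::-1]) for a,b in((L1,L2),(R1,R2),(N,T))])
sk=[R(183,272,.01),R(430,268,.01)];print('skirt',np.linalg.norm(sk[1]-sk[0]),sum(sk)/2)
n=np.array([-dr[1],dr[0]]);lat=np.mean([p@n for p in(L1,L2,R1,R2)])
al=T@dr+.023
ax=dr*al+n*lat;print('axis',ax,'nose ext',N@dr-al)
plan((ax[0],ax[1],.05),np.arctan2(dr[1],dr[0]),3,1)
```

```text
width 0.019475307119526924 0.01998348018663237 N-T 0.054638553077759035 dir 0.44637498684794324 [np.float64(0.4402643552013776), np.float64(0.452485618494509), np.float64(0.4539113063749408)]
skirt 0.053854983147494 [ 0.6030302  -0.24952995]
axis [ 0.60140499 -0.24966323] nose ext 0.03163700145641235
pos [ 0.5958 -0.2529  0.131 ] yaw 0.383 D [ 0.0056  0.0032 -0.081 ] dyaw 0.063 f [-0.3  0.9 -0.3] w 0.0854 t 8.0
[[1, np.float64(0.0021), np.float64(-0.0003), np.float64(0.027), np.float64(-1.2)], [1, np.float64(0.0021), np.float64(-0.0002), np.float64(0.027), np.float64(-1.2)], [1, np.float64(0.0022), np.float64(-0.0002), np.float64(0.027), np.float64(-1.2)]]
```

>>> play_rows:
  deltas:
    - [1,0.002,0,0.027,-1.2]
    - [1,0.002,0,0.027,-1.2]
    - [1,0.0025,-0.0005,0.027,-1.2]
    - [1,0,0,0.02,0]
    - [0.6,0,0,0.015,0]

```text
time_s: 8.5
eef_pos: [0.6006, -0.2504, 0.0133]
ee_rot: [0.975, 0.221, -0.0, -0.001]
force: [-0.9, -0.8, 0.1]
grip_width: 0.073
grasp_force: 0.0
```

Run:
```python
from h import *
plan((.6015,-.2497,.0145),.446,1,1)
```

```text
pos [ 0.6006 -0.2504  0.0133] yaw 0.445 D [0.0009 0.0007 0.0012] dyaw 0.001 f [-0.9 -0.8  0.1] w 0.073 t 8.5
[[1, np.float64(0.0011), np.float64(-0.0003), np.float64(-0.0012), np.float64(-0.1)]]
```

>>> play_rows:
  deltas:
    - [0.3,0.001,0,0,0]
    - [0,0,0,0,0]
    - [0,0,0,0,0]
    - [0,0,0,0,0]
    - [0,0,0,0,0]
  squeeze: 50

```text
time_s: 9.0
eef_pos: [0.603, -0.2523, 0.0163]
ee_rot: [0.976, 0.219, 0.002, 0.001]
force: [0.2, 0.4, 4.5]
grip_width: 0.0188
grasp_force: 51.4
```

>>> play_rows:
  deltas:
    - [0,0,0,0,0]
    - [0,0,0,0,0]

```text
time_s: 9.2
eef_pos: [0.603, -0.2523, 0.0163]
ee_rot: [0.976, 0.219, 0.002, 0.001]
force: [0.3, 0.8, 5.9]
grip_width: 0.0191
grasp_force: 51.5
```

>>> play_rows:
  deltas:
    - [0,0,0,-0.02,0]
    - [0,0,0,-0.04,0]
    - [0,0,0,-0.045,0]
    - [0,0,0,-0.045,0]
    - [0,0,0,-0.025,0]

```text
time_s: 9.7
eef_pos: [0.6029, -0.2525, 0.1937]
ee_rot: [0.976, 0.219, 0.002, 0.002]
force: [0.2, -0.4, -1.1]
grip_width: 0.0186
grasp_force: 50.7
```

Run:
```python
from h import *
plan((.5722,.0147,.19),.0,10,0)
```

```text
pos [ 0.6029 -0.2525  0.1937] yaw 0.442 D [-0.0307  0.2672 -0.0037] dyaw -0.442 f [ 0.2 -0.4 -1.1] w 0.0186 t 9.7
[[0, np.float64(0.0087), np.float64(-0.0255), np.float64(0.0004), np.float64(2.5)], [0, np.float64(0.0075), np.float64(-0.0258), np.float64(0.0004), np.float64(2.5)], [0, np.float64(0.0064), np.float64(-0.0261), np.float64(0.0004), np.float64(2.5)], [0, np.float64(0.0052), np.float64(-0.0264), np.float64(0.0004), np.float64(2.5)], [0, np.float64(0.004), np.float64(-0.0266), np.float64(0.0004), np.float64(2.5)]]
[[0, np.float64(0.0029), np.float64(-0.0267), np.float64(0.0004), np.float64(2.5)], [0, np.float64(0.0017), np.float64(-0.0268), np.float64(0.0004), np.float64(2.5)], [0, np.float64(0.0005), np.float64(-0.0269), np.float64(0.0004), np.float64(2.5)], [0, np.float64(-0.0007), np.float64(-0.0269), np.float64(0.0004), np.float64(2.5)], [0, np.float64(-0.0019), np.float64(-0.0268), np.float64(0.0004), np.float64(2.5)]]
```

>>> play_rows:
  deltas:
    - [0,0.0085,-0.0255,0,2.5]
    - [0,0.0075,-0.026,0,2.5]
    - [0,0.0065,-0.026,0,2.5]
    - [0,0.005,-0.0265,0,2.5]
    - [0,0.004,-0.0265,0,2.5]

```text
time_s: 10.2
eef_pos: [0.5848, -0.1176, 0.1887]
ee_rot: [0.994, 0.111, -0.001, -0.0]
force: [0.1, -0.4, -1.3]
grip_width: 0.0185
grasp_force: 50.7
```

>>> play_rows:
  deltas:
    - [0,0.003,-0.0265,0,2.5]
    - [0,0.0015,-0.027,0,2.5]
    - [0,0.0005,-0.027,0,2.5]
    - [0,-0.0005,-0.027,0,2.5]
    - [0,-0.002,-0.027,0,2.5]

```text
time_s: 10.7
eef_pos: [0.569, 0.0162, 0.1888]
ee_rot: [1.0, 0.002, -0.001, 0.0]
force: [0.2, -0.2, -1.2]
grip_width: 0.019
grasp_force: 50.7
```

>>> play_rows:
  deltas:
    - [0,0,0,0,0]
    - [0,0,0,0,0]
    - [0,0,0,0,0]

```text
time_s: 11.0
eef_pos: [0.5697, 0.0134, 0.1889]
ee_rot: [1.0, 0.002, -0.0, 0.001]
force: [-1.3, -0.5, -1.3]
grip_width: 0.0188
grasp_force: 50.7
```

Run:
```python
from h import *
im=snap('wrist','w5.png');plan((.5722,.0147,.15),0,1,0);s=telemetry.read_state();print(s['ee_rot'],s['qpos'])
cv2.imwrite('pics/w5c.png',cv2.resize(im[230:480,180:460,::-1],None,fx=2.4,fy=2.4,interpolation=2))
```

```text
pos [0.5698 0.0132 0.1889] yaw 0.003 D [ 0.0024  0.0015 -0.0389] dyaw -0.003 f [-0.4 -0.9 -1.6] w 0.0187 t 11.05
[[0, np.float64(0.0024), np.float64(-0.0015), np.float64(0.0389), np.float64(0.2)]]
[ 9.99998551e-01  1.52191512e-03 -2.90646696e-04  7.05293027e-04] [ 0.22450491  0.40663985 -0.38637788  1.51187349  0.15886022  1.25469875
 -1.75071333]
```

View pics/w5c.png

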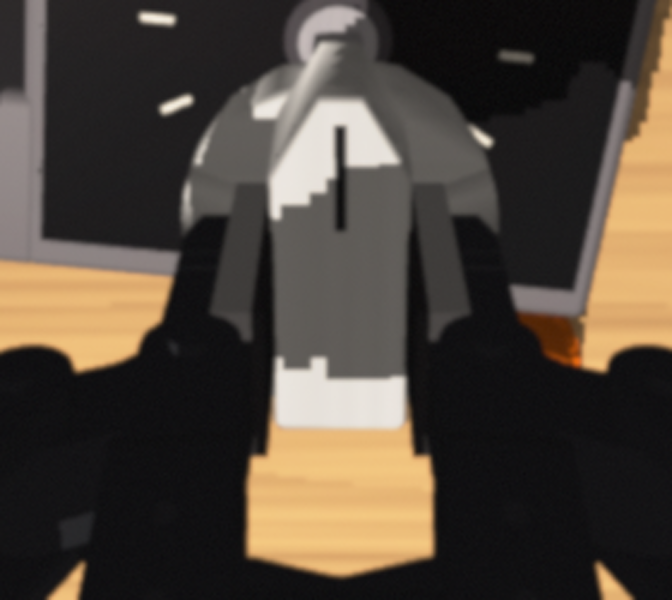

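The view shows the knob held straight in the pads. The bar's tail is at crop (340,428) and the nose's top edge at (341,98). The shaft bushing is visible just beyond the nose.

Run:
```python
from h import *
d=ld('w5.png');P=lambda x,y:((x+.5)/2.4-.5+180,(y+.5)/2.4-.5+230)
tcp=np.array([.5698,.0132,.1889])
for z in(.203,.205,.207):
    N,T,L,Rr=[ray(d,*P(*p),z) for p in[(341,98),(340,428),(271,230),(409,230)]]
    D=N-T;print(z,'len',np.linalg.norm(D),'wid',np.linalg.norm(L-Rr),'dir',np.arctan2(D[1],D[0]),'axis-tcp',(T+D/np.linalg.norm(D)*.023-tcp).round(4))
b=[ray(d,*P(338,35),.106)];print(b)
```

```text
0.203 len 0.056383779447573744 wid 0.020092635124682554 dir 0.0013230272231157978 axis-tcp [-0.0038  0.0007  0.0141]
0.205 len 0.055506349424468006 wid 0.01977995865151179 dir 0.0013230272231158052 axis-tcp [-0.002   0.0007  0.0161]
0.207 len 0.05462891940136227 wid 0.01946728217834102 dir 0.001323027223115781 axis-tcp [-0.0003  0.0007  0.0181]
[array([0.57379947, 0.01430741, 0.106     ])]
```

>>> play_rows:
  deltas:
    - [0,0.0015,-0.0005,0.015,0]
    - [0,0.001,-0.0005,0.015,0]
    - [0,0,0,0.008,0]
    - [0,0,0,0,0]
    - [0,0,0,0,0]
  squeeze: 60

```text
time_s: 11.55
eef_pos: [0.5725, 0.0158, 0.1515]
ee_rot: [1.0, 0.002, 0.0, 0.0]
force: [0.1, 0.2, -0.5]
grip_width: 0.0187
grasp_force: 62.0
```

Run:
```python
from h import *
plan((.5722,.0142,.139),0,2,0)
```

```text
pos [0.5725 0.0158 0.1515] yaw 0.005 D [-0.0003 -0.0016 -0.0125] dyaw -0.005 f [ 0.1  0.2 -0.5] w 0.0187 t 11.55
[[0, np.float64(-0.0002), np.float64(0.0008), np.float64(0.0063), np.float64(0.1)], [0, np.float64(-0.0002), np.float64(0.0008), np.float64(0.0063), np.float64(0.1)]]
```

>>> play_rows:
  deltas:
    - [0,0,0.001,0.004,0]
    - [0,0,0,0.004,0]
    - [0,0,0,0.003,0]
    - [0,0,0,0,0]
    - [0,0,0,0,0]

```text
time_s: 12.05
eef_pos: [0.5723, 0.0155, 0.1403]
ee_rot: [1.0, 0.003, -0.0, 0.0]
force: [0.5, -1.2, -0.6]
grip_width: 0.0187
grasp_force: 62.0
```

>>> play_rows:
  deltas:
    - [0,0,0.001,0.002,0]
    - [0,0,0,0.002,0]
    - [0,0,0,0.002,0]
    - [0,0,0,0,0]

```text
time_s: 12.45
eef_pos: [0.5724, 0.0144, 0.134]
ee_rot: [1.0, 0.003, 0.0, -0.0]
force: [0.7, -0.3, -2.1]
grip_width: 0.0191
grasp_force: 62.1
```

>>> play_rows:
  deltas:
    - [0,0,0,0.002,0]
    - [0,0,0,0.002,0]
    - [0,0,0,0.002,0]
    - [0,0,0,0,0]

```text
time_s: 12.85
eef_pos: [0.5724, 0.0144, 0.128]
ee_rot: [1.0, 0.003, 0.0, -0.0]
force: [0.0, 0.5, -1.8]
grip_width: 0.0188
grasp_force: 62.1
```

>>> play_rows:
  deltas:
    - [0,0,0,0.002,0]
    - [0,0,0,0.001,0]
    - [0,0,0,0.001,0]
    - [0,0,0,0,0]

```text
time_s: 13.25
eef_pos: [0.5725, 0.0145, 0.1247]
ee_rot: [1.0, 0.003, 0.0, 0.0]
force: [-0.8, -0.5, 2.5]
grip_width: 0.0187
grasp_force: 62.4
```

>>> play_rows:
  deltas:
    - [0,0,0,0.001,0]
    - [0,0,0,0.001,0]
    - [0,0,0,0.001,0]
    - [0,0,0,0,0]

```text
time_s: 13.65
eef_pos: [0.5726, 0.0145, 0.1221]
ee_rot: [1.0, 0.003, 0.0, 0.0]
force: [-1.6, -0.3, 5.9]
grip_width: 0.0185
grasp_force: 63.2
```

>>> play_rows:
  deltas:
    - [0,0,0,0.001,0]
    - [0,0,0,0.001,0]
    - [0,0,0,0,0]
    - [0,0,0,0,0]

```text
time_s: 14.05
eef_pos: [0.5728, 0.0145, 0.1219]
ee_rot: [1.0, 0.003, 0.001, 0.0]
force: [-4.9, -0.3, 13.8]
grip_width: 0.0184
grasp_force: 64.2
```

Run:
```python
from h import *
im=snap('top','t6.png');b=snap('side','s6.png')
cv2.imwrite('pics/f.png',np.hstack([cv2.resize(im[130:270,205:385,::-1],(400,311)),cv2.resize(b[170:310,250:430,::-1],(400,311))]))
s=telemetry.read_state();print(s['eef_pos'],s['force'],s['grasp_force'])
```

```text
[0.57286953 0.01447424 0.12190388] [-3.9286608  -0.70306923 13.34246525] 64.19288447339113
```

View pics/f.png

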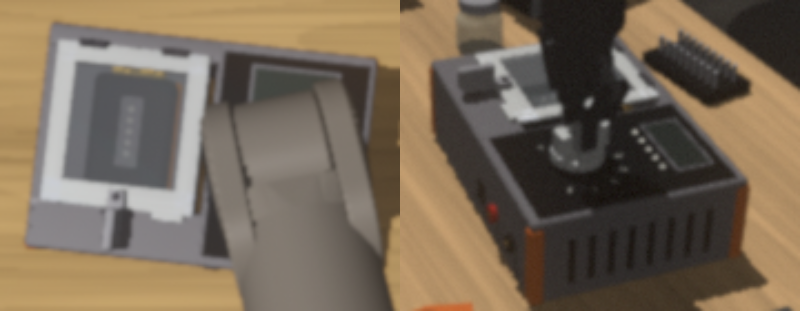

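The lid is shut with the turnbutton square across its edge at about (117,215). The knob is seated low on the panel, still held by the gripper.

```bash
python3 -c "
from cell import job;print(job.sign_off())"
```

```text
the job is handed in; nothing more can be done
None
```

I handed the job in at about 14 s on the robot's clock: the lid is secured by the turnbutton, and the gripper still holds the knob home on the D-shaft, pressed in to the end of its travel. The sign-off returned no verdict.

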